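Set the spring-loaded stand leg to its length mark and hold its cam lever shut

TASK

Release the stand leg by sliding the blue transport lock all the way toward the robot to its end stop. Then push the leg out by its yellow thumb plate, with the red cam lever still open, until the white pointer lines up with the red length mark, and squeeze the lever fully closed toward the plate while holding the leg at the mark. The program finishes while still holding: keep plate and lever pinched together with the pointer at the mark, since a spring draws the leg back if let go, and leave the other things on the bench where they are.

Things in the scene. Friction and masses are not known exactly. Their poses are not given: they have to be found in the camera images.
- cradle_axis (a point): Middle of the top face of the aluminium sleeve (38 mm wide, 262 mm long, top 62 mm above the bench) of a telescoping stand leg, in a fixed plywood cradle (90 x 270 mm). Its y axis runs along the sleeve: +y is the way the leg slides out, to the end with the black collar and rubber foot; its x axis points across the sleeve, away from the robot; z up.
- lock_grip (a point): Middle of the blue transport lock grip, an upright block 24 mm (x) by 16 mm (y) by 34 mm high, top 102 mm above the bench, at the rear (-y) end of the sleeve; axes as cradle_axis. It slides straight across the sleeve.
- lock (a joint): Travel of the transport lock in m: 0 = locked, 0.026 = end stop, free; it grows as the grip moves along -x of cradle_axis (toward the robot). About 2 N of friction; it stays where it is left. Until it has moved about 12 mm a pin blocks the leg.
- leg (a joint): Travel of the sliding leg in m, 0 = home, up to 0.09 along +y of cradle_axis. A spring draws it home with 5 to 6 N. Thumb plate, lever and pointer all ride on it.
- thumb_plate_face (a point): Point in the middle of the rear (-y) face of the yellow upright thumb plate on the sliding leg, 102 mm above the bench, where a finger pushes the leg out; axes as cradle_axis. The plate is 30 mm wide (x), 8 mm thick (y) and stands from 69 to 123 mm above the bench. At home it is 80 mm to +y of lock_grip.
- cam_lever (a joint): Angle of the red cam lever in rad: 0 = fully closed (upright, parallel to the thumb plate), 0.6 = wide open (leaning to +y, away from the plate). Stiff enough to stay where it is left (about 2 N at the paddle).
- lever_paddle_face (a point): Point on the outer face (facing +y when closed) of the red cam lever's paddle, 28 mm from its hinge. The paddle is 28 mm wide (x), 8 mm thick and reaches 48 mm from the hinge, which lies 20 mm to +y of the thumb plate's middle, 74 mm above the bench. Closed, the paddle's outer face stands 28 mm from the thumb plate's rear face; at 0.5 rad open its tip stands about 51 mm from it.
- leg_pointer (a point): White pointer on the near side of the sliding carriage, 18 mm to +y of thumb_plate_face.
- length_mark (a point): Middle of the red length mark, a fixed 6 mm wide clip on the near edge of the sleeve; axes as cradle_axis. The pointer is at the mark when both have the same y along the sleeve.
- mug: Blue and white mug, 78 x 112 x 92 mm: leave alone.
- tape: Yellow pocket tape measure, 36 x 99 x 66 mm: leave alone.
- plane: Block plane, 50 x 158 x 49 mm: leave alone.

How it is judged:
By the outcome, as a careful person would: the job done as asked, in the order asked, and still so for the second after the job is handed in, while the arm keeps its last pose, push and grip.
It also fails if it takes over 48 s, if anything falls off the work surface, if the arm or the gripper's body presses on something with over 40 N, if the wrist force passes 120 N, or if a joint passes its speed limit or range.

ROBOT

A 6-joint arm with a two-finger parallel gripper is mounted at the origin on the work surface; the furniture and walls round the work are solid. World frame = base frame: x ahead of the robot, y to its left, z up, the work surface at z = 0. Lengths are in m, angles in rad, forces in N, time in s.
With the tool pointing down it reaches from about 0.325 to 0.85 m from the base axis. Payload 15.5 kg.
Tool frame: the origin (TCP) lies at the very end of the fingers, on their centre line; the grasp point (between the pads) lies 19 mm behind it; z points along the fingers, y is the line along which they close (so a half turn about z gives the same grasp; the last joint's range is limited). The gripper opens to 91 mm and grips with 3 to 60 N. Pads are 32 mm wide; open, the fingers measure 118 mm over their backs; the gripper's body (76 mm by 178 mm) begins 60 mm behind the grasp point.
Start: joints at [-1.343, 0.494, 1.345, -0, 1.302, -0.096], TCP at [0.198, -0.593, 0.214] pointing down, gripper open.
Joint ranges: [-2.91, 2.91], [-0.82, 2.16], [0.22, 2.67], [-1.22, 4.37], [0.12, 2.79], [-3.08, 3.08]. Speed limits (rad/s): [1.89, 1.89, 2.57, 3.01, 3.01, 3.01].

INTERFACE

Orientations are given as a unit quaternion [w, x, y, z].
In Python, from station import monitor, eyes, r gives the robot as it stands.
- The arm moves only by the tool servo_tool, never from a script. Its argument "commands" is a list that holds one entry, the list of rows, each a list of 7 numbers: the closure in counts, from 0 (fully open) to 255 (shut), then the shift along the tool's x, y, z in mm, then the turn, a rotation vector about the tool's x, y, z in rad. A call has 1 to 12 rows; each row is the pose to reach, as a shift and turn from the pose commanded when the call began, along the tool's axes at that moment; what a row does not reach only later rows make up. A row lasts 1/12 s, in which the tool goes at most 41.7 mm and 7.16 degrees, less where a joint would pass 70% of its speed; a pose out of reach is approached as far as the arm can. A call with a gripper value outside its range is refused whole. The fingers move at their own pace and stop on an object; the grip force is fixed at half the most. Time passes only in rows, so rows that repeat a pose let the fingers close. It gives the time, the measured TCP pose, the force and the opening at its end, in the units of the state.
- monitor.sense(): the state, without advancing time (a new reading comes with each control period).
- eyes.capture(name): name is "scene" or "top" or "wrist"; returns the picture (420x560x3 uint8, red, green, blue); there is no depth.
- eyes.calibration(name): a dict with "mtx" (3x3 intrinsics, pixels), "world_to_cam" (4x4, takes a point from world to camera coordinates); the wrist camera has in their place "mount" (4x4, takes a point from camera to tool coordinates, whose origin is the TCP and whose axes are the flange's). Camera axes: x right, y up, looking along -z (the intrinsics and any distortion apply to the point x, -y, -z); pixel columns grow to the right and rows downward; lengths in m; the calibration is good to about 2 mm. The wrist camera is an equidistant fisheye: a pixel r from the principal point sees the ray r / f radians off the axis. A picture is of the moment at which its call begins: read the wrist's pose just before it. calibration takes no time and is no camera call.
- r.sign_off(): hands the job in, once; it reports no verdict.
The state is a dict: "clock": time; "joint_positions": joint angles; "qd": joint speeds; "effort": joint torques, N m; "position": TCP position; "eef_rot": TCP orientation; "contact_force": force on the tool from outside, world axes, zero at the start; "moment": the same for the moment, N m; "width": finger opening in m.
Only numpy, scipy, OpenCV 4.12 (cv2) and the standard library are available. Lean on these libraries where they do the work, as an engineer would, in place of code of your own. Each camera call takes 0.05 s, during which the arm holds its last target. There are 200 camera calls.

## Working session

There is one attempt and no reset: what is moved stays moved. The work goes in short steps, Python scripts to look and compute and a tool call to move; the robot and the scene stay as the last step left them, time stands still between calls to the robot, and variables do not carry over. Pictures are saved under pics/ and viewed, on a budget of 10 in all, crops included, one or two more only if the job needs it, and the job is handed in when it is done.

Besides the shell and the picture viewer there is one more tool, called after "Call:" as a command line: name --argument value ..., lists and objects as JSON in quotes. servo_tool: Moves the arm, as the interface text tells. Its arguments: {"type":"object","properties":{"commands":{"type":"array","items":{"type":"array","items":{"type":"array","items":{"type":"number"}}}}},"required":["commands"]}

```bash
mkdir -p pics; ls; python3 - <<'E'
from station import monitor, eyes, r
import cv2
print(monitor.sense())
for n in ("scene","top"):
    c=eyes.calibration(n); print(n,c)
    cv2.imwrite(f"pics/{n}0.png",cv2.resize(eyes.capture(n)[:,:,::-1],(800,600),interpolation=cv2.INTER_CUBIC))
print(eyes.calibration("wrist"))
E
```

```text
pics
{'clock': 0.0, 'joint_positions': array([-1.34351323e+00,  4.94189733e-01,  1.34612562e+00,  2.55240210e-05,
        1.30249339e+00, -9.54998765e-02]), 'qd': array([-0.00029856,  0.00168054,  0.00086916,  0.00028865,  0.00110051,
       -0.00030753]), 'effort': array([-9.47673061e-05, -8.78818202e+01, -3.81865704e+01,  7.06179463e-02,
        5.31977741e-02, -4.79941889e-05]), 'position': array([ 0.19818089, -0.59235186,  0.21333606]), 'eef_rot': array([-6.07534125e-04,  9.87005001e-01,  1.60688390e-01, -2.77593267e-05]), 'contact_force': array([ 0.03114364, -1.62138247, -0.45831669]), 'moment': array([-0.01927912, -0.01668375,  0.01666764]), 'width': 0.09121183489468355}
scene {'mtx': array([[534.21258174,   0.        , 283.26821066],
       [  0.        , 534.21258174, 206.10270595],
       [  0.        ,   0.        ,   1.        ]]), 'world_to_cam': array([[ 0.62949836, -0.77697043,  0.00698305, -0.47349464],
       [ 0.46757651,  0.38597582,  0.79523259, -0.18932761],
       [-0.6205675 , -0.4973325 ,  0.60626427, -1.06616473],
       [ 0.        ,  0.        ,  0.        ,
[... 259 characters left out ...]
,
       [ 0.9900731 ,  0.00654435,  0.14040095, -0.46925051],
       [-0.14003314, -0.03993844,  0.98934101, -0.88153268],
       [ 0.        ,  0.        ,  0.        ,  1.        ]])}
{'mtx': array([[325.1922621 ,   0.        , 283.11496179],
       [  0.        , 325.1922621 , 214.69012802],
       [  0.        ,   0.        ,   1.        ]]), 'mount': array([[-1.98698024e-04,  9.63634759e-01,  2.67222776e-01,
         7.53868712e-02],
       [ 9.99999897e-01,  3.00470156e-04, -3.39961602e-04,
         9.20567115e-04],
       [-4.07891285e-04,  2.67222681e-01, -9.63634719e-01,
        -1.71764316e-01],
       [ 0.00000000e+00,  0.00000000e+00,  0.00000000e+00,
         1.00000000e+00]])}
```

View pics/scene0.png

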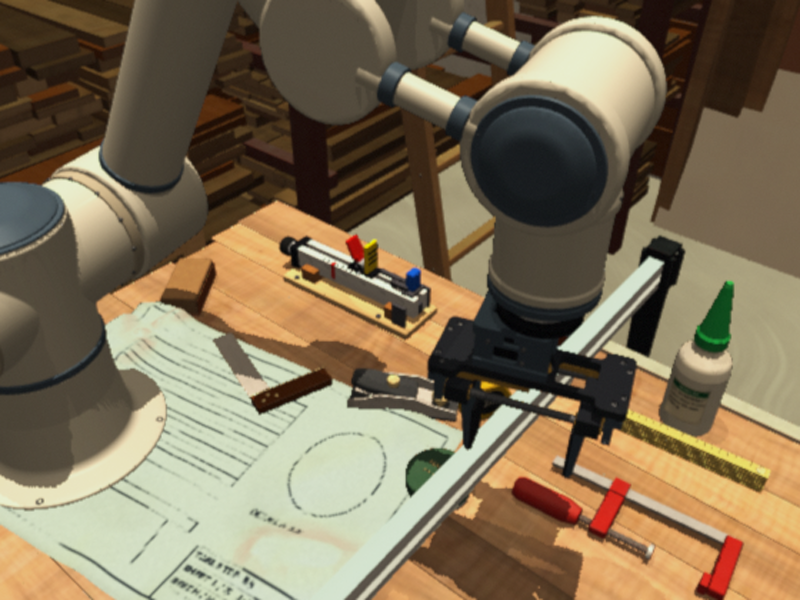

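View pics/top0.png

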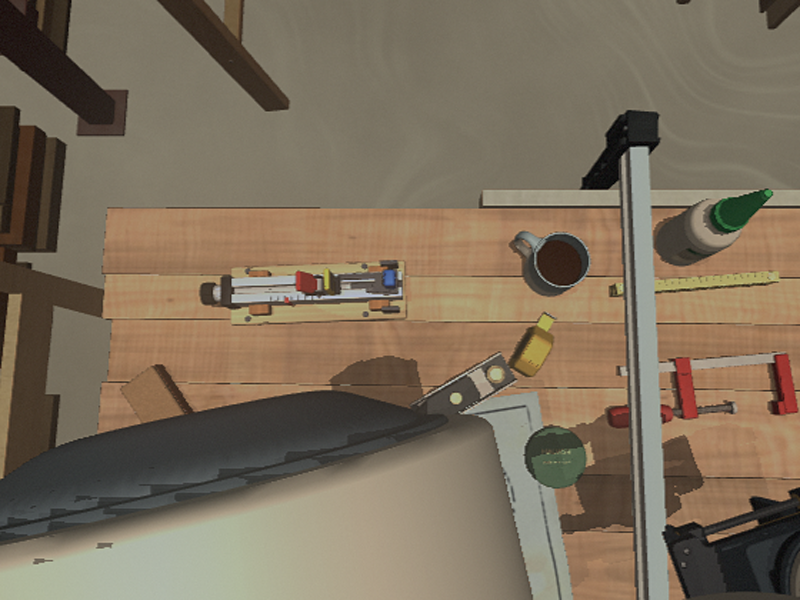

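The scene view shows the cradle, with the lever and plate near (360,250) and the lock at (413,280). The top view shows the plate at (328,280), the lock at (390,278), and a rail at column 640 between the arm and the cradle. Next I'll triangulate the rail and view enlarged crops.

```bash
cat > h.py <<'E'
import numpy as np, cv2
from station import monitor, eyes, r
from scipy.spatial.transform import Rotation as R
F=np.diag([1,-1,-1])
def ray(n,px):
    c=eyes.calibration(n); W=c["world_to_cam"]
    d=W[:3,:3].T@F@np.linalg.inv(c["mtx"])@[px[0],px[1],1]
    return -W[:3,:3].T@W[:3,3], d/np.linalg.norm(d)
def atz(n,px,z):
    o,d=ray(n,px); return o+d*(z-o[2])/d[2]
def tri(a,b):
    (o1,d1),(o2,d2)=ray("scene",a),ray("top",b)
    s=np.linalg.lstsq(np.c_[d1,-d2],o2-o1,rcond=None)[0]
    p,q=o1+s[0]*d1,o2+s[1]*d2
    return (p+q)/2,np.linalg.norm(p-q)
E
python3 - <<'E'
from h import *
np.set_printoptions(precision=4,suppress=True)
k=.7
print("beam end",tri((648*k,262*k),(638*k,148*k)))
for z in (.1,.15,.2,.25,.3,.35): print(z,atz("top",(622*k,148*k),z),atz("top",(650*k,148*k),z), atz("top",(650*k,590*k),z),atz("scene",(650*k,262*k),z),atz("scene",(350*k,595*k),z))
print("lock",tri((413*k,274*k),(390*k,279*k)))
print("plate",tri((372*k,245*k),(328*k,280*k)))
t=cv2.imread("pics/top0.png");s=cv2.imread("pics/scene0.png")
a=cv2.resize(t[250:330,195:415],None,fx=3.6,fy=3.6,interpolation=2); b=cv2.resize(s[228:333,275:440],None,fx=2.9,fy=2.9,interpolation=2)
o=np.zeros((600,800,3),np.uint8); o[:a.shape[0],:a.shape[1]]=a; o[290:290+b.shape[0],:b.shape[1]]=b
print(a.shape,b.shape); cv2.imwrite("pics/c1.png",o)
E
```

```text
beam end (array([ 0.6461, -0.5377,  0.1796]), np.float64(0.009151519478938473))
0.1 [ 0.682  -0.5488  0.1   ] [ 0.6819 -0.5875  0.1   ] [ 0.0948 -0.5607  0.1   ] [ 0.7599 -0.5009  0.1   ] [ 0.0228 -0.5198  0.1   ]
0.15 [ 0.6616 -0.5318  0.15  ] [ 0.6615 -0.5681  0.15  ] [ 0.1098 -0.5429  0.15  ] [ 0.686 -0.524  0.15 ] [ 0.0016 -0.5416  0.15  ]
0.2 [ 0.6412 -0.5147  0.2   ] [ 0.6411 -0.5488  0.2   ] [ 0.1248 -0.5252  0.2   ] [ 0.6121 -0.5472  0.2   ] [-0.0197 -0.5634  0.2   ]
0.25 [ 0.6209 -0.4977  0.25  ] [ 0.6207 -0.5294  0.25  ] [ 0.1399 -0.5074  0.25  ] [ 0.5382 -0.5703  0.25  ] [-0.041  -0.5852  0.25  ]
0.3 [ 0.6005 -0.4807  0.3   ] [ 0.6004 -0.51    0.3   ] [ 0.1549 -0.4897  0.3   ] [ 0.4643 -0.5935  0.3   ] [-0.0623 -0.607   0.3   ]
0.35 [ 0.5801 -0.4637  0.35  ] [ 0.58   -0.4907  0.35  ] [ 0.1699 -0.472   0.35  ] [ 0.3904 -0.6166  0.35  ] [-0.0835 -0.6288  0.35  ]
lock (array([ 0.4941, -0.2251,  0.0973]), np.float64(2.402949775534086e-05))
plate (array([ 0.489 , -0.1431,  0.1198]), np.float64(0.0023754157315067415))
(288, 792, 3) (304, 478, 3)
```

View pics/c1.png

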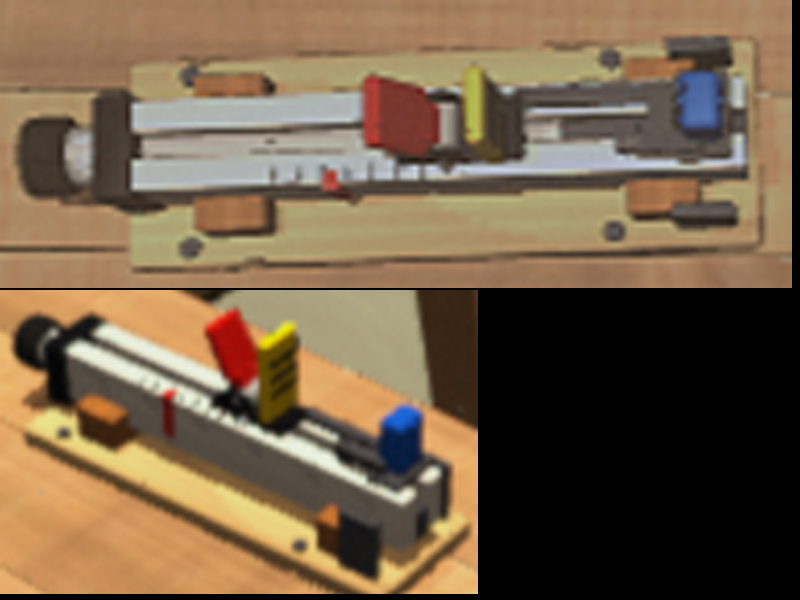

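```bash
python3 - <<'E'
from h import *
np.set_printoptions(precision=4,suppress=True)
T=lambda x,y:((195+x/3.6)*.7,(250+y/3.6)*.7)
S=lambda x,y:((275+x/2.9)*.7,(228+(y-290)/2.9)*.7)
P={n:atz("top",T(*p),.062) for n,p in dict(Ln=(132,189),Lf=(132,103),Rn=(745,170),Rf=(745,75),mark=(330,172)).items()}
print(P); a=(P["Ln"]+P["Lf"])/2;b=(P["Rn"]+P["Rf"])/2
print("len",np.linalg.norm(a-b)); c=(a+b)/2; yv=(a-b)[:2]; yv/=np.linalg.norm(yv); xv=np.array([yv[1],-yv[0]])
print("c",c,"y",yv,"ang",np.arctan2(-yv[0],yv[1]))
def loc(p): d=np.array(p)[:2]-c[:2]; return d@xv,d@yv
for n,p,z in [("lock",(700,98),.102),("plate_top_far",(473,70),.123),("plate_top_near",(487,155),.123),("mark",(330,175),.062),("lever tip far",(366,78),.115),("lever tip near",(368,150),.115)]:
    q=atz("top",T(*p),z); print(n,q,loc(q))
for n,p,z in [("lock",(405,409),.102),("plate_top_near",(263,345),.123),("plate_top_far",(293,325),.123),("mark",(169,391),.062),("sleeveRn",(400,500),.062)]:
    q=atz("scene",S(*p),z); print("S",n,q,loc(q))
print("camtop",ray("top",(0,0))[0],"scene",ray("scene",(0,0))[0])
E
```

```text
{'Ln': array([0.4646, 0.0064, 0.062 ]), 'Lf': array([0.4999, 0.0082, 0.062 ]), 'Rn': array([ 0.474 , -0.2409,  0.062 ]), 'Rf': array([ 0.5126, -0.2405,  0.062 ]), 'mark': array([ 0.4721, -0.0738,  0.062 ])}
len 0.2481707274502037
c [ 0.4878 -0.1167  0.062 ] y [-0.0443  0.999 ] ang 0.04432996370820694
lock [ 0.4957 -0.2245  0.102 ] (np.float64(0.0031952808460212756), np.float64(-0.10805847019875797))
plate_top_far [ 0.5021 -0.1401  0.123 ] (np.float64(0.013333924562943172), np.float64(-0.02399389550859583))
plate_top_near [ 0.4699 -0.1462  0.123 ] (np.float64(-0.019183083968407705), np.float64(-0.02871942871526584))
mark [ 0.4709 -0.0739  0.062 ] (np.float64(-0.014974335418352924), np.float64(0.04351643976291891))
lever tip far [ 0.5004 -0.098   0.115 ] (np.float64(0.013492541705549867), np.float64(0.018064454904732213))
lever tip near [ 0.4728 -0.0998  0.115 ] (np.float64(-0.014236932304192646), np.float64(0.017562254397836485))
S lock [ 0.5011 -0.2228  0.102 ] (np.float64(0.008612096223974554), np.float64(-0.10659551109505842))
S plate_top_near [ 0.4755 -0.1431  0.123 ] (np.float64(-0.013367474840441805), np.float64(-0.02585164249192829))
S plate_top_far [ 0.5012 -0.1428  0.123 ] (np.float64(0.012275235763803795), np.float64(-0.026634667855714708))
S mark [ 0.4723 -0.0714  0.062 ] (np.float64(-0.013449601113937067), np.float64(0.0459813349074846))
S sleeveRn [ 0.4768 -0.2393  0.062 ] (np.float64(-0.01635817759863123), np.float64(-0.12203164439616544))
camtop [ 0.344  -0.2665  0.929 ] scene [-0.275  -0.8251  0.8002]
```

Call:
servo_tool --commands '[[[0,0,0,-40,0,0,0],[0,0,0,-80,0,0,0],[0,0,0,-110,0,0,0],[0,0,0,-120,0,0,0]]]'

```text
clock: 0.43
position: [0.1986, -0.594, 0.3388]
eef_rot: [0.003, 0.987, 0.161, 0.0]
contact_force: [0.2, 0.1, -0.0]
width: 0.0911
```

Both cameras agree to about 3 mm, and the rail sits at y≈-0.54 with z≈0.18, so at z 0.34 the gripper clears it.

```bash
cat >> h.py <<'E'
ANG=0.0443
def delta(p,ang=ANG):
    s=monitor.sense(); w,x,y,z=s["eef_rot"]; Rt=R.from_quat([x,y,z,w])
    Rd=R.from_matrix(np.array([[np.cos(ang),np.sin(ang),0],[np.sin(ang),-np.cos(ang),0],[0,0,-1]]))
    print("shift mm",(Rt.inv().apply(np.array(p)-s["position"])*1000).round(1),"rot",(Rt.inv()*Rd).as_rotvec().round(4),"pos",s["position"].round(4))
    return s
E
python3 -c "
from h import *
delta([.498,-.2245,.22])"
```

```text
shift mm [ 401.2 -256.1  117. ] rot [ 0.0061 -0.0003  0.2785] pos [ 0.1986 -0.594   0.3388]
```

Call:
servo_tool --commands '[[[0,34,-21,3,0,0,0.08],[0,67,-43,8,0,0,0.16],[0,100,-64,16,0.003,0,0.24],[0,134,-85,26,0.006,0,0.2785],[0,167,-107,38,0.006,0,0.2785],[0,201,-128,50,0.006,0,0.2785],[0,234,-149,62,0.006,0,0.2785],[0,268,-171,75,0.006,0,0.2785],[0,301,-192,90,0.006,0,0.2785],[0,335,-213,100,0.006,0,0.2785],[0,368,-235,110,0.006,0,0.2785],[0,401,-256,117,0.006,0,0.2785]]]'

```text
clock: 1.43
position: [0.4976, -0.2205, 0.2154]
eef_rot: [-0.003, 1.0, 0.022, -0.001]
contact_force: [0.4, -0.6, -0.7]
width: 0.0909
```

```bash
python3 -c "
from h import *
s=delta([.498,-.2245,.22]); print(s['eef_rot'],s['clock'])
w=eyes.capture('wrist'); np.save('w1.npy',w)
cv2.imwrite('pics/w1.png',cv2.resize(w[:,:,::-1],(800,600),interpolation=2))"
```

```text
shift mm [ 0.2  4.  -4.6] rot [-0.0069  0.0024  0.    ] pos [ 0.4976 -0.2205  0.2154]
[-0.00344625  0.99974745  0.0221695  -0.00129359] 1.4333
```

View pics/w1.png

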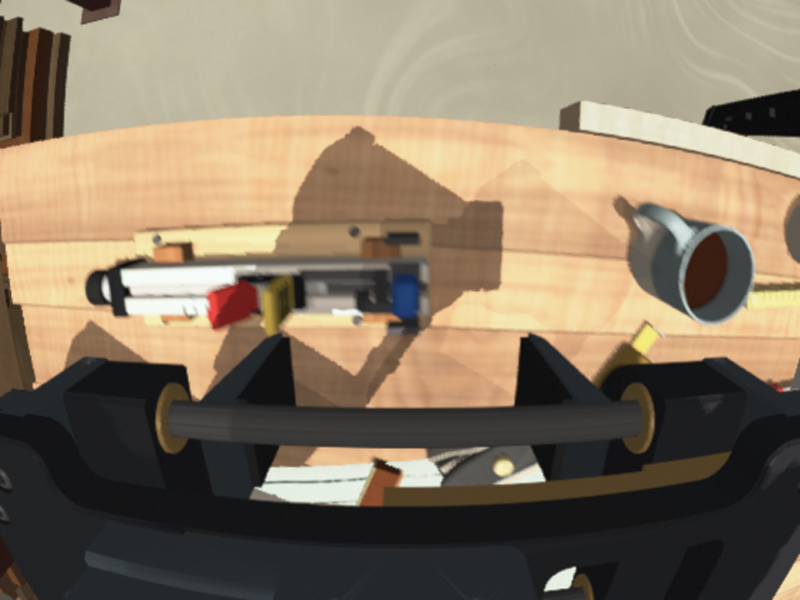

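The wrist view shows the lock at (406,275-320), the plate top near (270,320), the lever at (230,305), and both fingers well clear.

```bash
cat >> h.py <<'E'
def watz(px,z,s=None):
    c=eyes.calibration("wrist"); s=s or monitor.sense(); w,x,y,q=s["eef_rot"]; Rt=R.from_quat([x,y,q,w]).as_matrix()
    u=cv2.fisheye.undistortPoints(np.array([[px]],float),c["mtx"],np.zeros(4))[0,0]
    M=c["mount"]; d=Rt@M[:3,:3]@F@[u[0],u[1],1]; o=s["position"]+Rt@M[:3,3]
    return o+d*(z-o[2])/d[2]
C=np.array([.4878,-.1167]); YV=np.array([-.0443,.999]); XV=np.array([.999,.0443])
def loc(p): d=np.array(p)[:2]-C; return np.array([d@XV,d@YV])
E
python3 - <<'E'
from h import *
np.set_printoptions(precision=4,suppress=True)
k=.7
for n,p,z in [("lock near top edge",(405,320),.102),("lock far bottom",(406,273),.07),("lock right top",(420,305),.102),("lock left top",(393,305),.102),("plate near top L",(263,333),.123),("plate near top R",(279,331),.123)]:
    q=watz((p[0]*k,p[1]*k),z); print(n,q,loc(q))
w=np.load('w1.npy'); cv2.imwrite('pics/w1c.png',cv2.resize(w[170:240,60:310,::-1],None,fx=3.2,fy=3.2,interpolation=2))
E
```

```text
lock near top edge [ 0.4886 -0.2164  0.102 ] [-0.0036 -0.0996]
lock far bottom [ 0.5128 -0.2157  0.07  ] [ 0.0206 -0.1   ]
lock right top [ 0.4991 -0.2254  0.102 ] [ 0.0064 -0.1091]
lock left top [ 0.4982 -0.2083  0.102 ] [ 0.0063 -0.092 ]
plate near top L [ 0.4821 -0.1288  0.123 ] [-0.0062 -0.0118]
plate near top R [ 0.4841 -0.1393  0.123 ] [-0.0047 -0.0224]
```

View pics/w1c.png

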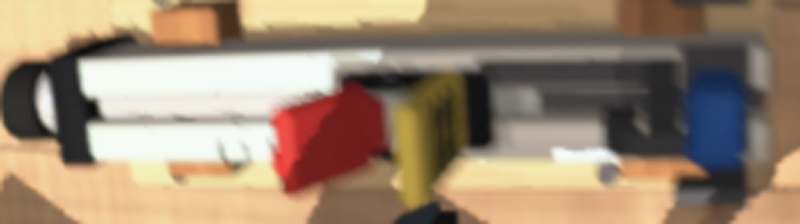

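The picture was blurred because the arm was still moving, so I trust the fixed cameras: the lock is at about (0.4985,-0.2253). The open fingers leave ample margin, so I'll descend around it and check before closing.

Call:
servo_tool --commands '[[[0,0,0,30,0,0,0],[0,0,1,65,0,0,0],[0,0,1,100,0,0,0],[0,0,1,125,0,0,0],[0,0,1,140,0,0,0],[0,0,1,142,0,0,0],[0,0,1,142,0,0,0],[0,0,1,142,0,0,0]]]'

```text
clock: 2.15
position: [0.4975, -0.2231, 0.0756]
eef_rot: [-0.003, 1.0, 0.022, -0.0]
contact_force: [0.7, -0.2, 0.3]
width: 0.0913
```

```bash
python3 -c "
from h import *
s=delta([.4986,-.2253,.078]); print(s['contact_force'])
w=eyes.capture('wrist'); np.save('w2.npy',w); t=eyes.capture('scene')
o=np.vstack([cv2.resize(w[130:300,100:430,::-1],(660,340),interpolation=2),cv2.resize(t[140:270,170:504,::-1],(660,257),interpolation=2)])
cv2.imwrite('pics/w2.png',o)"
```

```text
shift mm [ 1.   2.2 -2.4] rot [-0.0056  0.0003  0.    ] pos [ 0.4975 -0.2231  0.0756]
[ 0.694417   -0.15499927  0.29223555]
```

View pics/w2.png

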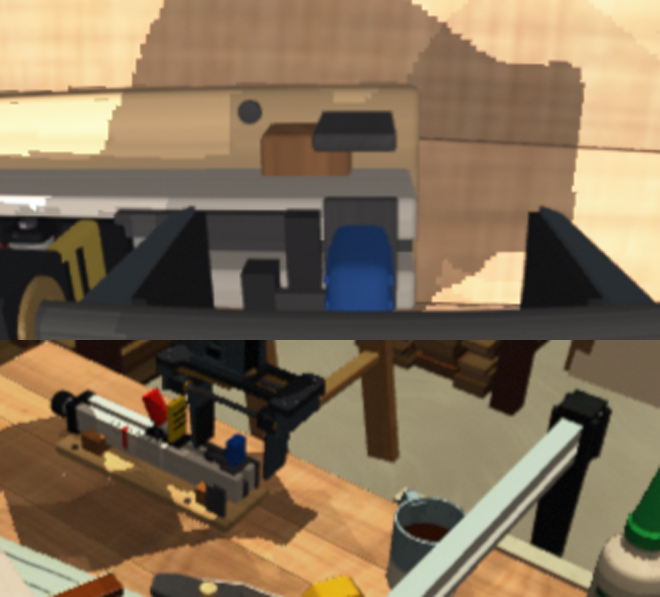

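The lock sits between the fingers: it spans columns 327-395 in the wrist crop, and the fingers are at 209 and 527.

```bash
python3 - <<'E'
from h import *
for p,z in [((328,275),.102),((395,275),.102),((328,228),.102),((395,228),.102),((332,308),.102),((392,308),.102)]:
    q=watz((100+p[0]/2,130+p[1]/2),z); print(p,q.round(4),loc(q).round(4))
E
```

```text
(328, 275) [ 0.5057 -0.2147  0.102 ] [ 0.0135 -0.0987]
(395, 275) [ 0.5065 -0.2311  0.102 ] [ 0.0136 -0.1152]
(328, 228) [ 0.5181 -0.2144  0.102 ] [ 0.0259 -0.0989]
(395, 228) [ 0.5188 -0.2304  0.102 ] [ 0.026 -0.115]
(332, 308) [ 0.4965 -0.2159  0.102 ] [ 0.0043 -0.0995]
(392, 308) [ 0.4972 -0.2309  0.102 ] [ 0.0044 -0.1146]
```

Call:
servo_tool --commands '[[[255,0,0,0,0,0,0],[255,0,0,0,0,0,0],[255,0,0,0,0,0,0],[255,0,0,0,0,0,0],[255,0,0,0,0,0,0],[255,0,0,0,0,0,0],[255,0,0,0,0,0,0],[255,0,0,0,0,0,0]]]'

```text
clock: 2.92
position: [0.4971, -0.222, 0.0755]
eef_rot: [-0.004, 1.0, 0.022, -0.0]
contact_force: [-0.2, 5.5, 7.1]
width: 0.0404
```

Call:
servo_tool --commands '[[[255,-4,0,0,0,0,0],[255,-8,0,0,0,0,0],[255,-12,0,0,0,0,0],[255,-16,0,0,0,0,0],[255,-20,0,0,0,0,0],[255,-23,0,0,0,0,0],[255,-26,0,0,0,0,0],[255,-26,0,0,0,0,0],[255,-26,0,0,0,0,0]]]'

```text
clock: 3.67
position: [0.4697, -0.2226, 0.0747]
eef_rot: [-0.004, 1.0, 0.022, -0.002]
contact_force: [-3.3, 10.8, 4.0]
width: 0.0154
```

The fingers were still closing (40 mm) when I started the pull, so I'll check where the lock is.

```bash
python3 -c "
from h import *
s=delta([.4986,-.2253,.078]); print(s['contact_force'],s['width'])
w=eyes.capture('wrist'); t=eyes.capture('scene')
o=np.vstack([cv2.resize(w[150:290,160:380,::-1],(550,350),interpolation=2),cv2.resize(t[155:240,190:390,::-1],(588,250),interpolation=2)[:,:550]])
cv2.imwrite('pics/w3.png',o)"
```

```text
shift mm [28.7  3.9 -3.4] rot [-0.0084  0.003  -0.0003] pos [ 0.4697 -0.2226  0.0747]
[-3.33674426 10.80654637  3.95226988] 0.015364232495295685
```

View pics/w3.png

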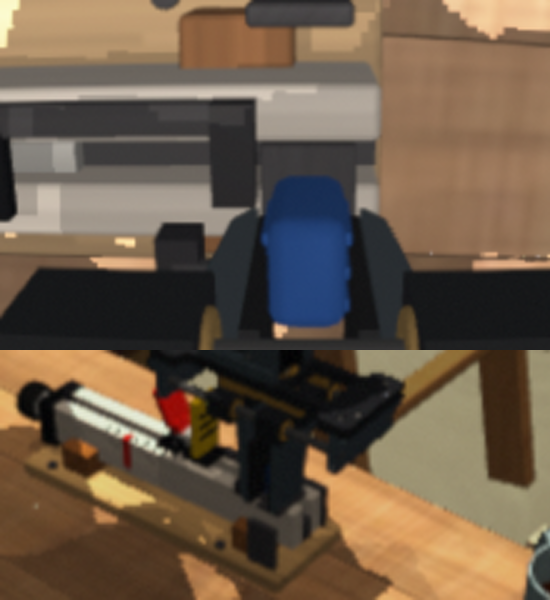

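The lock is gripped and has moved part of the way. I'll pull on until the end stop shows in the force.

Call:
servo_tool --commands '[[[255,-3,0,0,0,0,0],[255,-6,0,0,0,0,0],[255,-9,0,0,0,0,0],[255,-10,0,0,0,0,0],[255,-10,0,0,0,0,0]]]'

```text
clock: 4.18
position: [0.4614, -0.2231, 0.0748]
eef_rot: [-0.004, 1.0, 0.022, -0.0]
contact_force: [10.3, 16.6, -1.9]
width: 0.0161
```

Call:
servo_tool --commands '[[[255,-3,0,0,0,0,0],[255,-5,0,0,0,0,0],[255,-5,0,0,0,0,0],[255,-5,0,0,0,0,0]]]'

```text
clock: 4.52
position: [0.4587, -0.2233, 0.075]
eef_rot: [-0.004, 1.0, 0.022, 0.002]
contact_force: [26.2, 23.7, -8.4]
width: 0.0155
```

```bash
python3 -c "
from h import *
s=delta([.4986,-.2253,.078]); print(s['contact_force'],s['width'])
w=eyes.capture('wrist'); np.save('w4.npy',w)
o=cv2.resize(w[150:290,160:380,::-1],(550,350),interpolation=2)
cv2.imwrite('pics/w4.png',o)"
```

```text
shift mm [39.8  3.7 -2.8] rot [-0.0075 -0.0039 -0.0011] pos [ 0.4587 -0.2233  0.075 ]
[26.19403853 23.71918101 -8.3762004 ] 0.015541248832027945
```

View pics/w4.png

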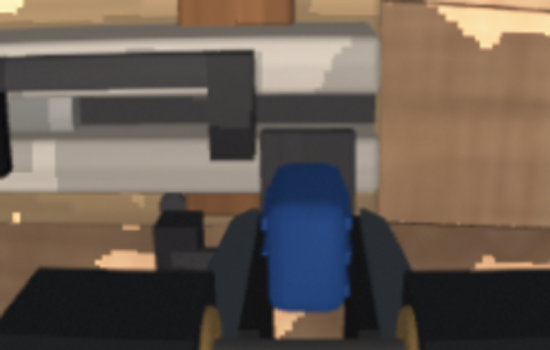

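```bash
python3 - <<'E'
from h import *
s0=dict(position=np.array([.4975,-.2231,.0756]),eef_rot=np.array([-.003,1,.022,0]))
s0["eef_rot"]/=np.linalg.norm(s0["eef_rot"])
for z in (.066,.07):
    a=loc(watz((280,130+197/2),z,s0)); b=loc(watz((160+307/2.5,150+130/2.5),z)); print(z,a,b,(a-b)[0])
    print("sleeve far edge",loc(watz((100+370/2,130+171/2),z,s0)),loc(watz((160+307/2.5,150+35/2.5),z)))
    print("lock far bottom/top edge",loc(watz((100+361/2,130+228/2),z,s0)),loc(watz((160+310/2.5,150+164/2.5),z)))
E
```

```text
0.066 [ 0.02195332 -0.10581229] [-0.00079907 -0.10593504] 0.02275239116831576
sleeve far edge [ 0.02986795 -0.10873363] [ 0.02100456 -0.10596763]
lock far bottom/top edge [ 0.01224723 -0.10607621] [-0.0088605  -0.10661579]
0.07 [ 0.02324685 -0.10587636] [ 0.00012764 -0.10596954] 0.02311921002214725
sleeve far edge [ 0.03098692 -0.10873326] [ 0.0214496  -0.10600141]
lock far bottom/top edge [ 0.01375482 -0.10613446] [-0.00775571 -0.10663525]
```

Call:
servo_tool --commands '[[[255,-2,-2,0,0,0,0],[255,-4,-3,0,0,0,0],[255,-4,-3,0,0,0,0],[255,-4,-3,0,0,0,0]]]'

```text
clock: 4.9
position: [0.4565, -0.2231, 0.0756]
eef_rot: [-0.002, 1.0, 0.022, 0.004]
contact_force: [29.9, 8.3, -13.7]
width: 0.0158
```

The force levels off near 30 N against 2 N of joint friction, so the pads are slipping on a lock at its stop. I'll release, lift, and check from the side.

Call:
servo_tool --commands '[[[0,0,0,0,0,0,0],[0,2,0,0,0,0,0],[0,2,0,0,0,0,0],[0,2,0,0,0,0,0],[0,2,0,0,0,0,0],[0,2,0,-20,0,0,0],[0,2,0,-50,0,0,0],[0,2,0,-85,0,0,0],[0,2,0,-115,0,0,0],[0,2,0,-125,0,0,0],[0,2,0,-125,0,0,0],[0,2,0,-125,0,0,0]]]'

```text
clock: 5.9
position: [0.4541, -0.2226, 0.2001]
eef_rot: [-0.003, 1.0, 0.022, -0.0]
contact_force: [0.1, 1.0, -1.1]
width: 0.0908
```

```bash
python3 -c "
from h import *
s=delta([.4876,-.1112,.2]); print(s['contact_force'],s['width'])
w=eyes.capture('wrist'); np.save('w5.npy',w);t=eyes.capture('scene')
o=np.vstack([cv2.resize(w[150:270,30:310,::-1],(756,324),interpolation=2),cv2.resize(t[155:240,190:420,::-1],(756,276),interpolation=2)])
cv2.imwrite('pics/w5.png',o)"
```

```text
shift mm [  38.4 -109.8    0.6] rot [-0.0055  0.0003 -0.0002] pos [ 0.4541 -0.2226  0.2001]
[ 0.0806029   0.9620528  -1.08525181] 0.09081818145802678
```

View pics/w5.png

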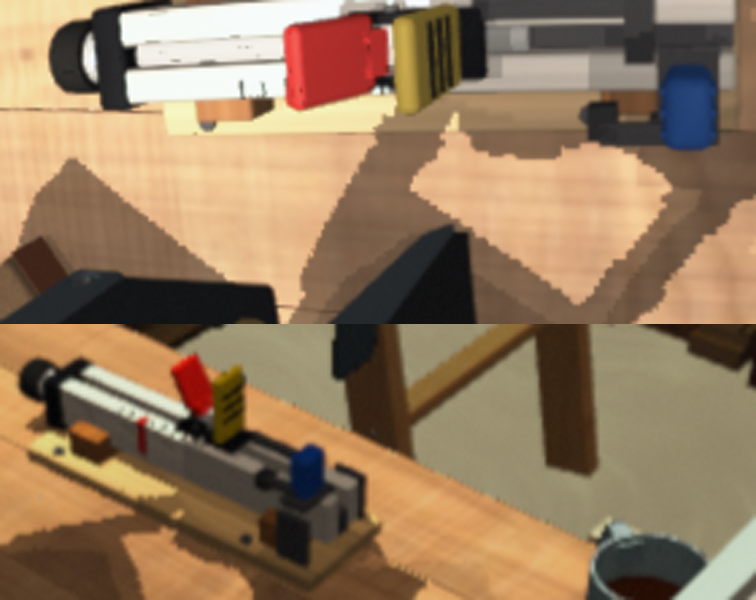

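The lock now overhangs the near side in both views, at (690,110) in the wrist crop and (308,470) in the scene crop. Next I'll work out its travel and the positions of the plate and mark.

```bash
python3 - <<'E'
from h import *
np.set_printoptions(precision=4,suppress=True)
W=lambda x,y:(30+x/2.7,150+y/2.7)
S=lambda x,y:(190+x/3.287,155+(y-324)/3.247)
for n,p,z in [("lock near top",(690,150),.102),("lockL",(662,120),.102),("lockR",(718,120),.102),("plate top near L",(397,113),.123),("plate top near R",(425,108),.123),("plate top far L",(397,16),.123),("plate top far R",(430,10),.123),("lever tip near",(288,108),.12),("sleeve near collar",(128,102),.062)]:
    print(n,loc(watz(W(*p),z)))
for n,p,z in [("S lock top c",(309,453),.102),("mark top",(142,420),.062),("plate top mid",(229,374),.123)]:
    print(n,loc(atz("scene",S(*p),z)))
E
```

```text
lock near top [-0.0299 -0.1063]
lockL [-0.0202 -0.0975]
lockR [-0.0202 -0.115 ]
plate top near L [-0.0131 -0.0188]
plate top near R [-0.0117 -0.0278]
plate top far L [ 0.0159 -0.0206]
plate top far R [ 0.0173 -0.031 ]
lever tip near [-0.0115  0.0193]
sleeve near collar [-0.0182  0.1265]
S lock top c [-0.0196 -0.1099]
mark top [-0.0155  0.0446]
plate top mid [-0.0004 -0.0262]
```

The lock is at its end stop: scene travel is about 28 mm against a nominal 26. The plate's rear face is at y≈-0.029 and the mark at +0.0445, so about 55 mm of travel is needed. Now I'll straddle the plate and lever.

Call:
servo_tool --commands '[[[0,13,-37,0,-0.005,0,0],[0,26,-73,0,-0.005,0,0],[0,38,-105,0,-0.005,0,0],[0,38,-110,10,-0.005,0,0],[0,38,-110,30,-0.005,0,0],[0,38,-110,60,-0.005,0,0],[0,38,-110,90,-0.005,0,0],[0,38,-110,110,-0.005,0,0],[0,38,-110,117,-0.005,0,0],[0,38,-110,117,-0.005,0,0],[0,38,-110,117,-0.005,0,0]]]'

```text
clock: 6.92
position: [0.4871, -0.1103, 0.0836]
eef_rot: [-0.001, 1.0, 0.022, -0.001]
contact_force: [-0.2, 0.2, 0.8]
width: 0.091
```

```bash
python3 -c "
from h import *
s=delta([.4876,-.1112,.083]); print(s['contact_force'],s['width'])
w=eyes.capture('wrist'); np.save('w6.npy',w);t=eyes.capture('scene')
o=np.vstack([cv2.resize(w[150:290,110:430,::-1],(640,280),interpolation=2),cv2.resize(t[150:230,190:350,::-1],(640,320),interpolation=2)])
cv2.imwrite('pics/w6.png',o)"
```

```text
shift mm [0.5 1.  0.6] rot [-0.0013  0.0018 -0.    ] pos [ 0.4871 -0.1103  0.0836]
[-0.18079945  0.1570281   0.830105  ] 0.0909846147102556
```

View pics/w6.png

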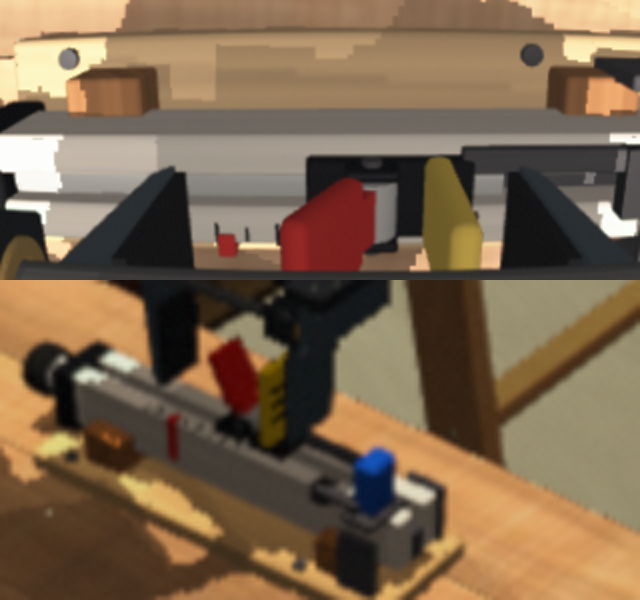

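Both fingers straddle the plate and lever without contact. In the wrist crop the mark is at (228,243), the plate top at (452-480,230), and the fingers at 188 and 505.

```bash
python3 - <<'E'
from h import *
np.set_printoptions(precision=4,suppress=True)
W=lambda x,y:(110+x/2,150+y/2)
for n,p,z in [("mark L",(219,244),.063),("mark R",(237,244),.063),("plate rear",(480,233),.123),("plate front",(452,230),.123),("base rear",(455,160),.069),("base front",(425,160),.069),("finger R",(505,170),.0836),("finger L",(188,170),.0836)]:
    print(n,loc(watz(W(*p),z)))
S=lambda x,y:(190+x/4,150+(y-280)/4)
print("S mark top",loc(atz("scene",S(173,416),.062)), "mark bottom",loc(atz("scene",S(173,458),.042)),"S pointer?",loc(atz("scene",S(222,430),.066)))
w=np.load("w6.npy").astype(int); m=(w[...,0]>150)&(w[...,1]<80)&(w[...,2]<80); ys,xs=np.nonzero(m[:, :240]); print(xs.mean(),ys.mean(),xs.min(),xs.max(),loc(watz((xs.mean(),ys.mean()),.063)))
E
```

```text
mark L [-0.0171  0.0475]
mark R [-0.017   0.0414]
plate rear [ 0.0145 -0.0253]
plate front [ 0.0154 -0.0187]
base rear [ 0.0143 -0.0281]
base front [ 0.0144 -0.0188]
finger R [ 0.016  -0.0403]
finger L [0.016  0.0506]
S mark top [-0.0136  0.046 ] mark bottom [-0.026   0.0367] S pointer? [-0.0113  0.0095]<stdin>:8: RuntimeWarning: Mean of empty slice.
  ret = ret.dtype.type(ret / rcount)
Traceback (most recent call last):
ValueError: zero-size array to reduction operation minimum which has no identity
```

Call:
servo_tool --commands '[[[70,0,0,0,0,0,0],[70,0,0,0,0,0,0],[70,0,0,0,0,0,0],[70,0,0,0,0,0,0],[70,0,-4,0,0,0,0],[70,0,-10,0,0,0,0],[70,0,-16,0,0,0,0],[70,0,-22,0,0,0,0],[70,0,-27,0,0,0,0],[70,0,-30,0,0,0,0],[70,0,-30,0,0,0,0],[70,0,-30,0,0,0,0]]]'

```text
clock: 8.02
position: [0.4861, -0.0803, 0.0838]
eef_rot: [-0.0, 1.0, 0.022, -0.0]
contact_force: [-0.8, -4.5, 3.4]
width: 0.0659
```

Call:
servo_tool --commands '[[[70,0,-5,0,0,0,0],[70,0,-10,0,0,0,0],[70,0,-15,0,0,0,0],[70,0,-18,0,0,0,0],[70,0,-20,0,0,0,0],[70,0,-20,0,0,0,0],[70,0,-20,0,0,0,0]]]'

```text
clock: 8.6
position: [0.4852, -0.0605, 0.0837]
eef_rot: [-0.0, 1.0, 0.022, -0.0]
contact_force: [-0.2, -3.9, 2.8]
width: 0.066
```

```bash
python3 -c "
from h import *
s=delta([.4876,-.1112,.083]); print(s['contact_force'],s['width'],loc(s['position']))
w=eyes.capture('wrist'); np.save('w7.npy',w);t=eyes.capture('scene')
o=np.vstack([cv2.resize(w[150:290,110:430,::-1],(640,280),interpolation=2),cv2.resize(t[160:210,190:290,::-1],(640,320),interpolation=2)])
cv2.imwrite('pics/w7.png',o)"
```

```text
shift mm [ 0.1 50.7  0.7] rot [-0.0007  0.0005  0.0001] pos [ 0.4852 -0.0605  0.0837]
[-0.1900793  -3.86169706  2.75804697] 0.06600756849318451 [-0.00010235  0.05623404]
```

View pics/w7.png

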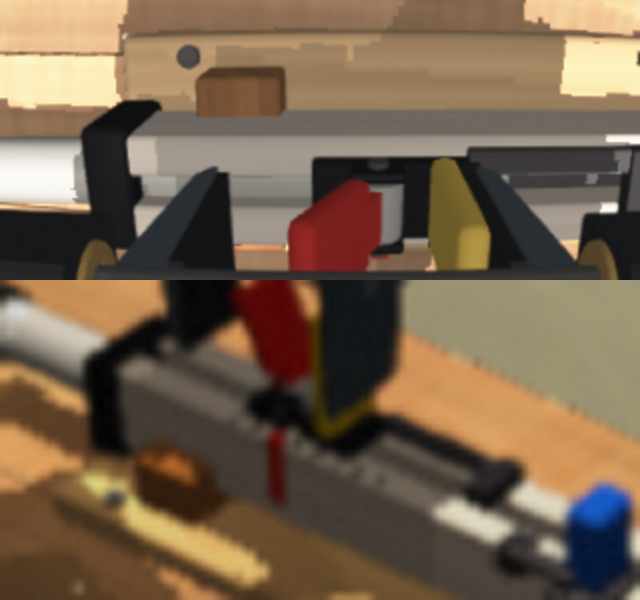

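The leg is sliding out with about 4 N of spring load. The mark shows at (277,465) in the scene crop, with the carriage lug just beside it. By the numbers about 3 mm remain, so I'll go there and look closely for the pointer.

Call:
servo_tool --commands '[[[70,0,-2,0,0,0,0],[70,0,-3,0,0,0,0],[70,0,-3,0,0,0,0],[70,0,-3,0,0,0,0]]]'

```text
clock: 9.03
position: [0.4851, -0.0575, 0.0837]
eef_rot: [-0.0, 1.0, 0.022, -0.0]
contact_force: [-0.4, -4.7, 2.8]
width: 0.0661
```

```bash
python3 -c "
from h import *
s=monitor.sense(); print(s['contact_force'],s['width'],loc(s['position']))
t=eyes.capture('scene');p=eyes.capture('top'); w=eyes.capture('wrist'); np.save('s8.npy',t);np.save('t8.npy',p);np.save('w8.npy',w)
f=lambda a:cv2.resize(a[:,:,::-1],(400,300),interpolation=2)
o=np.vstack([np.hstack([f(t[167:197,215:255]),f(p[174:216,165:221])]),np.hstack([f(w[240:290,260:327]),f(w[205:290,240:353])])])
o=np.clip(o.astype(float)*1.4,0,255).astype(np.uint8)
cv2.imwrite('pics/w8.png',o)"
```

```text
[-0.37523878 -4.67425708  2.78377834] 0.06608083154661441 [-9.72516463e-05  5.92681312e-02]
```

View pics/w8.png

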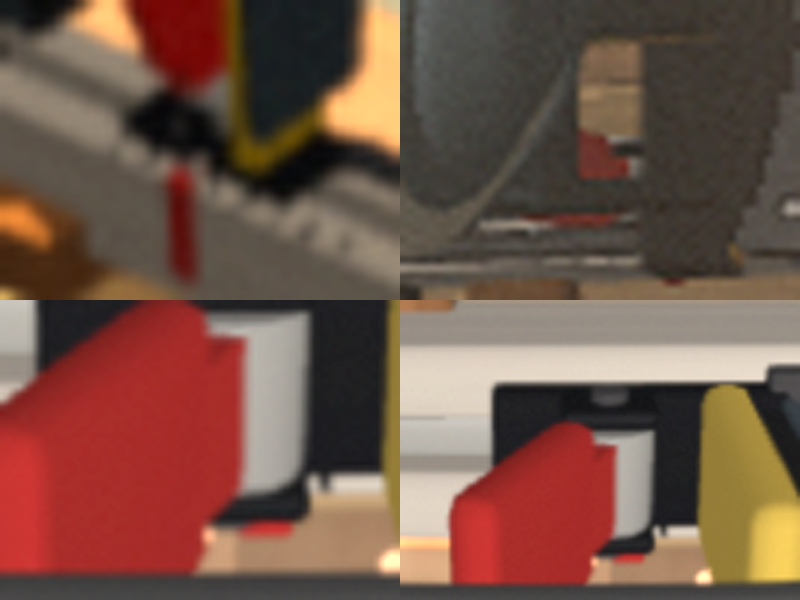

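In the wrist crop the mark's red edge shows at columns 242-292, row 530, and the plate's front top corner is at (752,503) in the lower-right crop.

```bash
python3 - <<'E'
from h import *
np.set_printoptions(precision=4,suppress=True)
A=lambda x,y:(260+x*67/400,240+(y-300)/6); B=lambda x,y:(240+(x-400)*113/400,205+(y-300)*85/300)
for n,p,z in [("mark L",A(242,530),.063),("mark R",A(292,530),.063),("plate top front",B(752,503),.123),("base front",B(700,395),.069)]:
    print(n,loc(watz(p,z)))
w=np.load("w8.npy")[268:284,296:326].astype(int); print((w[...,0]-w[...,1])[6:14])
t=np.load("s8.npy"); S=lambda x,y:(215+x/10,167+y/10)
print("S mark",loc(atz("scene",S(180,172),.062)),"plate base rear",loc(atz("scene",S(255,175),.069)))
for k,z in (("mark",.063),): 
  W=eyes.calibration("scene")["world_to_cam"]
def proj(xy,z):
  p=np.append(C+xy[0]*XV+xy[1]*YV,z); c=eyes.calibration("scene"); q=c["mtx"]@F@(c["world_to_cam"]@np.append(p,1))[:3]; q=q[:2]/q[2]; return (q-[215,167])*10
print("pointer pred in crop", proj((-.019,.0444),.066), proj((-.019,.0444),.062))
E
```

```text
mark L [-0.0214  0.0468]
mark R [-0.0214  0.0413]
plate top front [0.0166 0.033 ]
base front [0.013 0.033]
[[ 77  52  23   3   0   0  -1  -1  -1  -1   0   1  -1   1   0   8  21  25
   25  26  26  25  25  25  25  25  25  25  24  20]
 [ 53  23   4   0   0   0   1   0   0  -1   0   0   0   1   4  12  23  25
   26  26  25  26  26  25  26  27  26  27  25  21]
 [ 21   4   0   0   2   8  15  22  24  24  25  25  19  11  13  21  25  25
   25  26  26  27  27  27  27  27  27  26  26  24]
 [ 10   5   6   7  15  40  64  81  87  88  89  88  69  34  23  26  26  26
   26  26  27  27  27  27  27  28  27  28  26  25]
 [ 26  20  20  27  53  79  91  97 100 100 100  98  79  39  27  27  27  27
   26  27  27  27  28  27  28  28  28  28  28  27]
 [ 33  29  30  31  44  56  58  58  58  57  57  56  45  31  28  27  27  27
   27  28  27  28  27  28  28  29  29  29  29  28]
 [ 34  32  31  29  31  32  32  32  31  32  32  32  29  28  28  28  28  28
   28  27  27  27  28  28  29  28  28  28  28  28]
 [ 33  33  32  29  27  26  26  28  27  27  28  28  27  28  27  27  27  28
   27  28  27  28  27  28  28  28  28  28  32  37]]
S mark [-0.0146  0.0459] plate base rear [-0.0122  0.0241]
pointer pred in crop [172.0973 168.9076] [172.9468 182.584 ]
```

The wrist gives the mark at 0.044 and the pointer at 0.043-0.044. I'll bias 0.7 mm outward and close step by step, backing the gripper centre so the rear finger stays put.

Call:
servo_tool --commands '[[[78,0,0.3,0,0,0,0],[86,0,1.7,0,0,0,0],[94,0,3.2,0,0,0,0],[102,0,4.6,0,0,0,0],[110,0,6.1,0,0,0,0],[118,0,7.5,0,0,0,0],[126,0,9,0,0,0,0],[134,0,10.5,0,0,0,0],[142,0,12,0,0,0,0],[150,0,13.4,0,0,0,0],[158,0,14.9,0,0,0,0],[166,0,16.4,0,0,0,0]]]'

```text
clock: 10.18
position: [0.4858, -0.0739, 0.0837]
eef_rot: [-0.0, 1.0, 0.022, -0.0]
contact_force: [0.7, -4.8, 3.4]
width: 0.0323
```

```bash
python3 -c "
from h import *
s=monitor.sense(); print(s['contact_force'],s['width'],loc(s['position']),loc(s['position'])[1]-s['width']/2)"
```

```text
[ 0.65856866 -4.80121315  3.44838363] 0.032346817854876156 [-0.00014688  0.04283802] 0.026664612689657356
```

Call:
servo_tool --commands '[[[172,0,1.0,0,0,0,0],[178,0,2,0,0,0,0],[190,0,2,0,0,0,0],[220,0,2,0,0,0,0],[255,0,2,0,0,0,0],[255,0,2,0,0,0,0],[255,0,2,0,0,0,0],[255,0,2,0,0,0,0],[255,0,2,0,0,0,0]]]'

```text
clock: 10.93
position: [0.4858, -0.0759, 0.0836]
eef_rot: [-0.0, 1.0, 0.022, -0.0]
contact_force: [1.0, -6.0, 3.4]
width: 0.0277
```

```bash
python3 -c "
from h import *
s=monitor.sense(); print(s['contact_force'],s['width'],loc(s['position']),loc(s['position'])[1]-s['width']/2)
t=eyes.capture('scene');w=eyes.capture('wrist');np.save('w9.npy',w)
f=lambda a:cv2.resize(a[:,:,::-1],(400,300),interpolation=2)
o=np.vstack([np.hstack([f(t[167:197,215:255]),f(t[150:225,190:290])]),np.hstack([f(w[240:290,260:327]),f(w[205:290,225:338])])])
o=np.clip(o.astype(float)*1.4,0,255).astype(np.uint8)
cv2.imwrite('pics/w9.png',o)"
```

```text
[ 0.96811353 -6.03582634  3.39504036] 0.027707321928772167 [-0.00015146  0.04089234] 0.02703867988866756
```

View pics/w9.png

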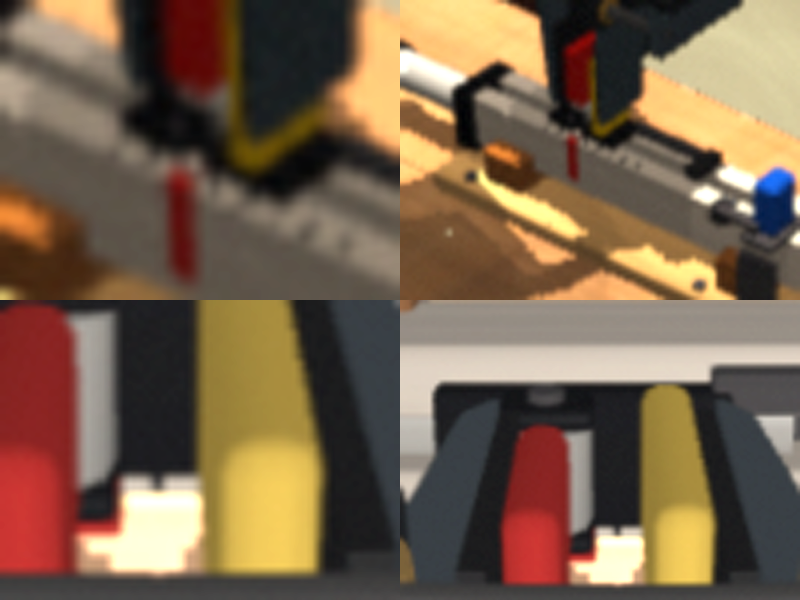

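The lever is upright and closed, parallel to the plate, and the opening is 27.7 mm against 28 nominal. Last check of the pointer against the mark in the same picture: the mark's right edge is at column 118 in the lower-left crop, and the plate top spans 643-715.

```bash
python3 - <<'E'
from h import *
np.set_printoptions(precision=4,suppress=True)
A=lambda x,y:(260+x*67/400,240+(y-300)/6); B=lambda x,y:(225+(x-400)*113/400,205+(y-300)*85/300)
for n,p,z in [("mark R",A(118,527),.063),("plate top front",B(643,505),.123),("plate top rear",B(715,505),.123),("lever top front",B(502,520),.122),("lever top rear",B(568,520),.122)]:
    print(n,loc(watz(p,z)))
s=monitor.sense(); print(s['contact_force'],s['width'],loc(s['position']))
# scene profile: white pointer above mark
t=eyes.capture('scene').astype(int); print(t[179:187,226:240].sum(2)//3); print((t[...,0]-t[...,1])[180:188,226:240])
E
```

```text
mark R [-0.0209  0.0421]
plate top front [0.0165 0.0352]
plate top rear [0.0165 0.0261]
lever top front [0.0139 0.0531]
lever top rear [0.014  0.0447]
[ 1.0998 -6.1751  3.9607] 0.02744029216412573 [-0.0001  0.0409]
[[79 36 13  8  7  7 16 15  7 12 29 41 39 27]
 [84 56 38 19  9 10 12 13  4  9 20 26 34 31]
 [78 78 72 51 23 18 14 13 14 10 11 20 36 43]
 [66 84 85 72 49 53 42 44 55 26  9 18 34 44]
 [62 69 74 69 72 81 65 65 77 40 13 16 24 36]
 [59 59 63 67 73 72 56 56 63 55 36 35 22 20]
 [59 59 60 59 57 49 37 41 61 78 62 71 58 36]
 [60 59 58 57 56 48 28 35 56 73 72 89 83 56]]
[[ 9  5  4  3  0  2  1 -1  0  0  2  5 12 10]
 [ 9  8  7  6  3  3  2  2  2  0  1  5 14 16]
 [ 8  9  9  8  5  5  8  8  6  4  2  5 12 17]
 [ 7  8  8  8  8 14 26 23 12  8  3  3  8 13]
 [ 7  6  6  7  9 22 52 51 23 13  5  4  3  5]
 [ 7  7  7  6  9 27 61 65 32 11  6  8  7  4]
 [ 6  6  7  6  9 20 52 47 28 10  9  9  9  6]
 [ 6  7  5  7  7 16 48 46 28  8  9  8  7  7]]
```

The pointer comes out at 0.0447-0.0450 and the mark at 0.0441-0.0451, so they agree within about 1 mm. The grip is steady, so I'm handing in.

```bash
python3 -c "
from station import r
print(r.sign_off())"
```

```text
the job is handed in; nothing more can be done
None
```

I did the whole sequence and handed the job in at about 11 s on the clock, with plate and lever still pinched.

- **Lock:** I gripped the blue lock and pulled it toward the robot until it met its end stop. The pull force levelled off at about 30 N, against about 2 N of friction in the lock. The scene camera put its travel at about 28 mm (nominal 26 mm); a rougher reading from the wrist camera gave about 23 mm. The fingers were still closing when I started the first pull, so I added further pulls until the force showed the stop.
- **Leg:** I pushed it out by the yellow plate with the lever still open. I then closed the gripper in small steps, backing its centre so the rear finger kept the leg at the mark.
- **Lever:** The last picture shows it upright and parallel to the plate. The finger opening is 27.4–27.7 mm, against 28 mm for fully closed.
- **Pointer against mark:** I never saw the pointer tip clearly. I worked out its position from the plate and the fingers as 44.7–45.0 mm along the sleeve from its middle. The mark measured 44.1–45.1 mm in the wrist views, so they agree to about 1 mm. One coarser scene-camera reading, taken before closing, put the pointer about 4 mm short of the mark. I discounted it as too coarse.

The force on the tool at the end was about 6 N along the sleeve, which is the spring load. The arm path kept clear of the mug, tape and plane, though I did not take a last picture of them.

I viewed 13 pictures, three over the budget of 10.

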